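Switch off the bench-tested distribution board, main switch last

TASK

The distribution board on the bench has been tested and is to be left dead. Run a fingertip along the row of breakers and flick every one that is on to off (lever towards the robot), and only then flick the wide main switch at the right-hand end off too, so that it never breaks the load. Use a light touch: do not lift, lean on or shove the board, and leave the tools and parts round it where they lie.

Things in the scene. Friction and masses are not known exactly. Their poses are not given: they have to be found in the camera images.
- board: distribution board lying on its back on the bench, loose but heavy (about 3 kg): grey and white box 180 x 260 x 66 mm (x, y, z). Origin: centre of its underside; x from its front edge (nearest the robot) to its back edge, y to the left along the row of switches, z up.
- row (a point): middle of the device fronts in the cover's window, 72 mm above the board's origin: one flat face 45 mm (x) by 175 mm (y), 6 mm above the cover. Axes as the board's. The black toggle levers stand in one line on x = 0: from the left six breakers at y = +79, +61, +44, +26, +9 and -9 mm, two blank modules, then the main switch at y = -70 mm.
- breaker_1 (a joint): toggle lever of breaker 1, counted from the left: round-edged black paddle, 10 mm wide (y), 9 mm thick, its end 18.5 mm from a hinge along the board's y, 2 mm below the face. 0 = off, leaning 43 degrees to the board's front (-x); 1.5 rad = on, leaning as far to its back; upright between. Its top is 12 mm above the face when on or off, 16.5 mm upright. Past upright it snaps over by itself (about 2 N at the tip). May be off already.
- breaker_2 (a joint): toggle lever of breaker 2, counted from the left: same form and joint values as breaker_1.
- breaker_3 (a joint): toggle lever of breaker 3, counted from the left: same form and joint values as breaker_1.
- breaker_4 (a joint): toggle lever of breaker 4, counted from the left: same form and joint values as breaker_1.
- breaker_5 (a joint): toggle lever of breaker 5, counted from the left: same form and joint values as breaker_1.
- breaker_6 (a joint): toggle lever of breaker 6, counted from the left: same form and joint values as breaker_1.
- main_switch (a joint): toggle lever of the two-pole main switch, at the right-hand end of the row, apart from the breakers: like theirs but 26 mm wide, 11 mm thick and ending 22.5 mm from its hinge (15 mm above the face when on or off, 20.5 mm when upright). 0 = off (leaning to the board's front), 1.5 = on.
- breaker_1_tip (a point): middle of the rounded end of the lever breaker_1, 4.5 mm below its end; moves with the lever.
- breaker_2_tip (a point): middle of the rounded end of the lever breaker_2, 4.5 mm below its end; moves with the lever.
- breaker_3_tip (a point): middle of the rounded end of the lever breaker_3, 4.5 mm below its end; moves with the lever.
- breaker_4_tip (a point): middle of the rounded end of the lever breaker_4, 4.5 mm below its end; moves with the lever.
- breaker_5_tip (a point): middle of the rounded end of the lever breaker_5, 4.5 mm below its end; moves with the lever.
- breaker_6_tip (a point): middle of the rounded end of the lever breaker_6, 4.5 mm below its end; moves with the lever.
- main_switch_tip (a point): middle of the rounded end of the lever main_switch, 5.5 mm below its end; moves with the lever.
- screwdriver: red-handled screwdriver 164 mm long, 25 mm thick, lying on the front part of the board's cover along the row, its axis about 64 mm in front of the levers; leave alone. Origin: centre of its underside.
- measure: yellow tape measure standing on the bench right of the board, 38 x 86 x 59 mm; leave alone. Origin: centre of its underside.
- spare_breaker: loose spare breaker lying on its side on the bench left of the board, 70 x 80 x 18 mm; leave alone.

How it is judged:
On the way:
1. all six breakers are off while the main switch is still on (value of joint each of breaker_1, breaker_2, breaker_3, breaker_4, breaker_5, breaker_6 below 0.3 rad and value of joint main_switch above 1.2 rad), for 0.2 s.
At the end, for the whole second after the job is handed in: All six breakers and the main switch are off (each lever within 0.3 rad of its off stop); the board lies flat within 25 mm of where it stood, at rest, and the tools and parts round it are within 30 mm of where they lay (value of joint each of breaker_1, breaker_2, breaker_3, breaker_4, breaker_5, breaker_6, main_switch below 0.3 rad and distance of board from where it was at the start of the episode below 0.025 m and angle between board's own z axis and vertical below 0.03 rad and linear speed of board below 0.01 m/s and distance of each of screwdriver, measure, spare_breaker from where it was at the start of the episode below 0.03 m); the robot touches nothing.
It fails at once if the main switch was thrown while a breaker was still on (value of joint main_switch below 0.75 rad and value of joint any of breaker_1, breaker_2, breaker_3, breaker_4, breaker_5, breaker_6 above 0.75 rad).
It fails at once if the board was lifted or tipped (height (world z) of board above 0.01 m or angle between board's own z axis and vertical above 0.08 rad).
It fails at once if the board was shoved more than 25 mm (distance of board from where it was at the start of the episode above 0.025 m).
It fails at once if the robot leaned on the board with more than 50 N (contact force between any of the fingers, the arm and board above 50 N).
It fails at once if a tool or part lying round the work was moved more than 30 mm (distance of any of screwdriver, measure, spare_breaker from where it was at the start of the episode above 0.03 m).
It also fails if it takes over 51 s, if anything falls off the work surface, if the arm or the gripper's body presses on something with over 40 N, if the wrist force passes 120 N, or if a joint passes its speed limit or range.

ROBOT

A 6-joint arm with a two-finger parallel gripper is mounted at the origin on a cart in front of the work surface, level with it; the furniture and walls round the work are solid. World frame = base frame: x ahead of the robot, y to its left, z up, the work surface at z = 0. Lengths are in m, angles in rad, forces in N, time in s.
With the tool pointing down it reaches from about 0.375 to 0.975 m from the base axis. Payload 3.8 kg.
Tool frame: the origin (TCP) lies on the mounting face of the last link; the fingertips stand 173 mm ahead of it and the grasp point (between the pads) lies 155 mm ahead of it; z points along the fingers, y is the line along which they close (so a half turn about z gives the same grasp; the last joint's range is limited). The gripper opens to 85 mm and grips with 20 to 120 N. Pads are 22 mm wide; open, the fingers measure 114 mm over their backs; the gripper's body (76 mm by 85 mm) begins 54 mm behind the grasp point. The pads swing forward as they close: fully open they stand 13 mm farther back than shut.
Start: joints at [-1.245, 0.264, 1.604, -0, 1.274, -0.037], TCP at [0.24, -0.631, 0.405] pointing down, gripper open.
Joint ranges: [-2.63, 2.63], [-0.94, 2.18], [0.31, 2.57], [-1.31, 4.45], [0, 2.66], [-2.55, 2.55]. Speed limits (rad/s): [2.57, 2.57, 3.14, 3.14, 3.14, 3.14].

INTERFACE

Orientations are given as a rotation vector (axis times angle).
In Python, from workcell import bot gives the robot as it stands.
- The arm moves only by the tool drive_tool, never from a script. Its argument "increments" is a list of rows, each an object with "delta_pos": the shift along the tool's x, y, z in mm, a list of three; "turn": the turn about the tool's z in rad; "jaw": the opening, from -1 (shut) to 1 (fully open). A call has 1 to 8 rows; each row shifts and turns the commanded pose from where the row before left it, along the tool's axes as they then stand; what a row does not reach is not made up. A row lasts 1/12 s, in which the tool goes at most 41.7 mm and 7.16 degrees, less where a joint would pass 70% of its speed; a pose out of reach is approached as far as the arm can. A call is refused whole if a number of a shift passes 41.7 or a number of a turn 0.125, either way. A call with a gripper value outside its range is refused whole. The fingers move at their own pace and stop on an object; "grip_force" is the grip in N (left out, the last holds). Time passes only in rows, so rows that do not move let the fingers close. It gives the time, the measured TCP pose, the force, the opening and the grip force at its end, in the units of the state.
- bot.read_state(): the state, without advancing time (a new reading comes with each control period).
- bot.read_camera(name): name is "side" or "top" or "wrist"; returns a dict with "pixels" (420x560x3 uint8, red, green, blue), "fovy" (degrees; the focal length in pixels is half the picture's height over the tangent of half this angle, whatever the lens; pixels are square), "cx", "cy" (the principal point, pixels), "camera_from_world" (4x4, takes a point from world to camera coordinates); the wrist camera has in their place "hand_eye" (4x4, takes a point from camera to tool coordinates, whose origin is the TCP and whose axes are the flange's). Camera axes: x right, y down, z forward; pixel columns grow to the right and rows downward; lengths in m; the calibration is good to about 2 mm. A picture is of the moment at which its call begins: read the wrist's pose just before it. There is no depth.
- bot.finish_job(): hands the job in; it is judged then, once.
The state is a dict: "time": time; "q": joint angles; "joint_vel": joint speeds; "joint_torque": joint torques, N m; "tool_pos": TCP position; "tcp_rot": TCP orientation; "wrist_force": force on the tool from outside, world axes, zero at the start; "torque": the same for the moment, N m; "width": opening from 0.0 (shut) to 1.0 (fully open); "grip_force": force on a finger pad.
Only numpy, scipy, OpenCV 4.12 (cv2) and the standard library are available. Lean on these libraries where they do the work, as an engineer would, in place of code of your own. Each camera call takes 0.05 s, during which the arm holds its last target. There are 200 camera calls.

## Working session

There is one attempt and no reset: what is moved stays moved. The work goes in short steps, Python scripts to look and compute and a tool call to move; the robot and the scene stay as the last step left them, time stands still between calls to the robot, and variables do not carry over. Pictures are saved under pics/ and viewed, at most 10 in all, crops included, and the job is handed in when it is done.

Besides the shell and the picture viewer there is one more tool, called after "Call:" in YAML: its name, and indented under it one key for each argument. drive_tool: Moves the arm, as the interface text tells. Its arguments: {"type":"object","properties":{"increments":{"type":"array"},"grip_force":{"type":"number"}},"required":["increments"]}

```bash
mkdir -p pics
cat > h.py <<'E'
import numpy as np, cv2
from workcell import bot
from scipy.spatial.transform import Rotation as R
def look(n):
    s=bot.read_state(); c=bot.read_camera(n); p=np.array(c["pixels"])
    if "camera_from_world" in c: T=np.linalg.inv(np.array(c["camera_from_world"]))
    else:
        W=np.eye(4); W[:3,:3]=R.from_rotvec(s["tcp_rot"]).as_matrix(); W[:3,3]=s["tool_pos"]
        T=W@np.array(c["hand_eye"])
    f=p.shape[0]/2/np.tan(np.radians(c["fovy"])/2)
    return p,dict(T=T,f=f,cx=c["cx"],cy=c["cy"])
def ray(k,u,v,z):
    d=k["T"][:3,:3]@np.array([(u-k["cx"])/k["f"],(v-k["cy"])/k["f"],1]); o=k["T"][:3,3]
    return o+d*(z-o[2])/d[2]
def proj(k,P):
    q=np.linalg.inv(k["T"])@np.append(P,1); return k["f"]*q[:2]/q[2]+[k["cx"],k["cy"]]
def save(n,p): cv2.imwrite("pics/"+n+".png",cv2.cvtColor(p,cv2.COLOR_RGB2BGR))
E
python3 - <<'E'
from h import *
import pickle
ims=[]
K={}
for n in("top","side"):
    p,k=look(n); ims.append(p); K[n]=(p,k); print(n,k["T"].round(3).tolist(),k["f"],k["cx"],k["cy"])
pickle.dump(K,open("k.pkl","wb"))
for n in K: save(n,K[n][0])
s=bot.read_state(); print(s)
E
```

```text
top [[0.001, -0.99, 0.142, 0.403], [-1.0, 0.002, 0.02, 0.073], [-0.02, -0.142, -0.99, 0.953], [0.0, 0.0, 0.0, 1.0]] 460.2123176226089 283.84681013027165 214.1442859483149
side [[0.84, -0.223, 0.495, 0.015], [-0.543, -0.364, 0.757, -0.656], [0.011, -0.905, -0.426, 0.516], [0.0, 0.0, 0.0, 1.0]] 532.2900662058971 272.21211125607266 201.71802047618
{'time': 0.1, 'q': array([-1.24492015e+00,  2.64718168e-01,  1.60525631e+00, -1.14875853e-05,
        1.27367890e+00, -3.69146698e-02]), 'joint_vel': array([ 0.00013879, -0.00178781, -0.00165404, -0.00086109,  0.00117369,
        0.00099704]), 'joint_torque': array([ 5.44725044e-04, -5.16706288e+01, -3.68588698e+01, -1.15516352e-05,
        6.27605041e-03,  1.46193764e-05]), 'tool_pos': array([ 0.23943672, -0.63077987,  0.40344876]), 'tcp_rot': array([-3.08804304e+00, -5.66388075e-01,  4.82810332e-04]), 'wrist_force': array([-0.24021088, -0.60431745, -0.30518688]), 'torque': array([-0.01858095, -0.02540711, -0.0047805 ]), 'grip_force': 0.0, 'width': 1.002001619647571}
```

View pics/top.png

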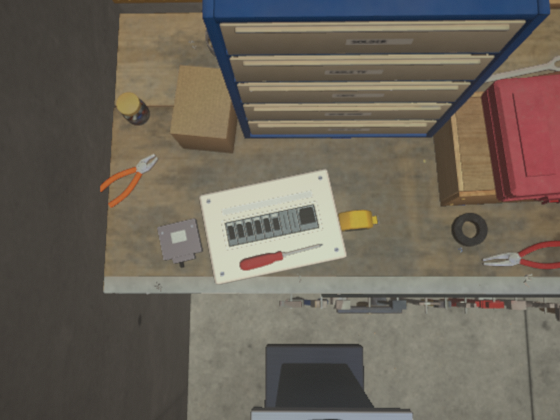

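View pics/side.png

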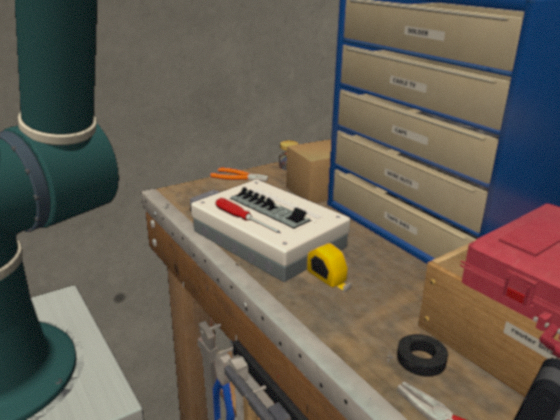

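The top view shows the board with cover corners at about (202,196), (327,171), (345,250) and (216,282). The lever row runs from about (230,232) to (308,214), with the screwdriver in front at (240–322, 245–268). The side view shows most of the levers, with the main at the right near (297,214). Next I measure the cover.

```bash
cat > m.py <<'E'
from h import *
import pickle
p,k=pickle.load(open("k.pkl","rb"))["top"]
hsv=cv2.cvtColor(p,cv2.COLOR_RGB2HSV)
m=((hsv[...,2]>170)&(hsv[...,1]<60)).astype(np.uint8)
m[:160]=0;m[290:]=0
m=cv2.morphologyEx(m,cv2.MORPH_CLOSE,np.ones((3,3)))
c=max(cv2.findContours(m,0,2)[0],key=cv2.contourArea)
P=np.array([ray(k,u,v,.066)[:2] for u,v in c[:,0]],np.float32)
r=cv2.minAreaRect(P); print(r, cv2.boxPoints(r).round(3).tolist())
d=((hsv[...,2]<130)).astype(np.uint8); 
w=cv2.resize(p[165:290,190:385],(780,500),interpolation=cv2.INTER_CUBIC); save("crop",w)
q,kk=pickle.load(open("k.pkl","rb"))["side"]
save("crop2",cv2.resize(q[170:260,185:335],(800,480),interpolation=cv2.INTER_CUBIC))
E
python3 m.py
```

```text
((0.5085813403129578, 0.11474525183439255), (0.17606264352798462, 0.25509271025657654), 11.954543113708496) [[0.3959999978542328, 0.22100000083446503], [0.4490000009536743, -0.02800000086426735], [0.6209999918937683, 0.00800000037997961], [0.5680000185966492, 0.257999986410141]]
```

Call:
drive_tool:
  increments:
    - {"delta_pos": [0, 0, -10], "turn": 0.1, "jaw": -1}
    - {"delta_pos": [0, 0, 0], "turn": 0.07, "jaw": -1}

```text
time: 0.27
tool_pos: [0.2396, -0.6312, 0.4153]
tcp_rot: [3.127, 0.295, 0.0]
wrist_force: [-0.2, 0.3, 0.9]
width: 0.749
grip_force: 0.0
```

Call:
drive_tool:
  increments:
    - {"delta_pos": [20, -34, 0], "turn": -0.02, "jaw": -1}
    - {"delta_pos": [20, -34, 0], "turn": 0, "jaw": -1}
    - {"delta_pos": [20, -34, 0], "turn": 0, "jaw": -1}
    - {"delta_pos": [20, -34, 0], "turn": 0, "jaw": -1}
    - {"delta_pos": [20, -34, 0], "turn": 0, "jaw": -1}
    - {"delta_pos": [20, -34, 0], "turn": 0, "jaw": -1}
    - {"delta_pos": [20, -34, 0], "turn": 0, "jaw": -1}
    - {"delta_pos": [20, -34, 0], "turn": 0, "jaw": -1}

```text
time: 0.93
tool_pos: [0.3392, -0.3297, 0.4142]
tcp_rot: [-3.123, -0.333, 0.0]
wrist_force: [1.1, 0.3, 0.5]
width: 0.0
grip_force: 0.0
```

Call:
drive_tool:
  increments:
    - {"delta_pos": [20, -34, 0], "turn": 0, "jaw": -1}
    - {"delta_pos": [20, -34, 0], "turn": 0, "jaw": -1}
    - {"delta_pos": [20, -34, 0], "turn": 0, "jaw": -1}
    - {"delta_pos": [20, -34, 0], "turn": 0, "jaw": -1}
    - {"delta_pos": [20, -34, 0], "turn": 0, "jaw": -1}
    - {"delta_pos": [20, -34, 0], "turn": 0, "jaw": -1}
    - {"delta_pos": [20, -34, 0], "turn": 0, "jaw": -1}
    - {"delta_pos": [20, -34, 0], "turn": 0, "jaw": -1}

```text
time: 1.6
tool_pos: [0.438, -0.03, 0.4145]
tcp_rot: [3.124, 0.334, 0.0]
wrist_force: [1.4, -0.4, 0.9]
width: -0.002
grip_force: 0.0
```

Call:
drive_tool:
  increments:
    - {"delta_pos": [20, -34, 0], "turn": 0, "jaw": -1}
    - {"delta_pos": [20, -34, 0], "turn": 0, "jaw": -1}
    - {"delta_pos": [20, -34, 0], "turn": 0, "jaw": -1}
    - {"delta_pos": [10, -20, 0], "turn": 0, "jaw": -1}
    - {"delta_pos": [0, 0, 0], "turn": 0, "jaw": -1}

```text
time: 2.02
tool_pos: [0.4814, 0.1058, 0.4143]
tcp_rot: [-3.121, -0.34, 0.0]
wrist_force: [0.5, -0.6, -0.6]
width: 0.001
grip_force: 0.0
```

Run:
```python
from h import *
import pickle
p,k=look("wrist"); pickle.dump((p,k),open("w.pkl","wb")); save("w",p)
s=bot.read_state(); print(s["time"],s["tool_pos"],s["tcp_rot"],s["q"])
print(k["T"].round(3).tolist(),k["f"])
c,s_=np.cos(np.radians(11.95)),np.sin(np.radians(11.95))
for y in(.079,.061,.044,.026,.009,-.009,-.07): print(proj(k,[.5086-s_*y,.1147+c*y,.072]).round(0))
```

```text
2.0667 [0.48092517 0.1040028  0.41411265] [-3.12303217e+00 -3.39900110e-01  1.85334146e-03] [ 1.62284831e-01 -9.28111688e-02  1.97198655e+00  1.89864621e-04
  1.26358915e+00  1.51620391e+00]
[[0.215, -0.923, -0.32, 0.564], [-0.977, -0.204, -0.069, 0.124], [-0.001, 0.327, -0.945, 0.383], [0.0, 0.0, 0.0, 1.0]] 302.41351519202976
[201. 164.]
[219. 164.]
[235. 165.]
[253. 165.]
[269. 165.]
[287. 165.]
[346. 166.]
```

View pics/w.png

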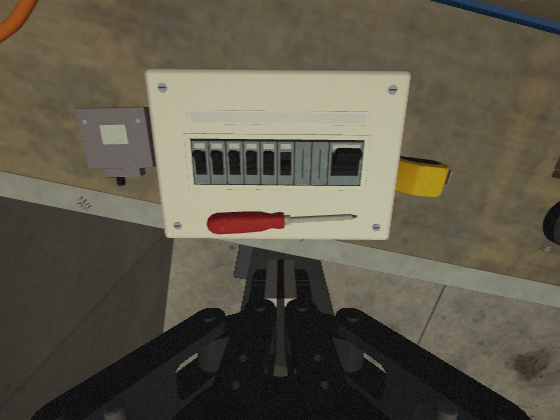

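The wrist view shows the device fronts spanning about (192,140)–(362,186). They are level in the picture and match the projected row at about row 165. The screwdriver lies at row ~222. I'll refine this with a mask of the grey face.

Run:
```python
from h import *
import pickle
p,k=pickle.load(open("w.pkl","rb"))
hsv=cv2.cvtColor(p,cv2.COLOR_RGB2HSV)
m=(hsv[...,2]<165).astype(np.uint8); roi=np.zeros_like(m); roi[128:200,175:380]=1; m*=roi
m=cv2.morphologyEx(m,cv2.MORPH_CLOSE,np.ones((7,7)));m=cv2.morphologyEx(m,cv2.MORPH_OPEN,np.ones((7,7)))
c=max(cv2.findContours(m,0,2)[0],key=cv2.contourArea); print(cv2.boundingRect(c))
P=np.array([ray(k,u,v,.072)[:2] for u,v in c[:,0]+0.0],np.float32); print("face",cv2.minAreaRect(P))
v=hsv[...,2]; m=((v>150)&(hsv[...,1]<70)).astype(np.uint8); m[:, :130]=0;m[:,430:]=0;m[260:]=0
c=max(cv2.findContours(m,0,2)[0],key=cv2.contourArea); print(cv2.boundingRect(c))
P=np.array([ray(k,u,v,.066)[:2] for u,v in c[:,0]+0.0],np.float32); print("cover",cv2.minAreaRect(P))
save("z",cv2.resize(p[130:195,180:375],(780,260),interpolation=cv2.INTER_CUBIC))
```

```text
(189, 133, 176, 53)
face ((0.5133745670318604, 0.11697936058044434), (0.05308162420988083, 0.17738598585128784), 11.93298625946045)
(145, 71, 265, 169)
cover ((0.5100639462471008, 0.11572232842445374), (0.174725741147995, 0.2545763850212097), 11.907296180725098)
```

View pics/z.png

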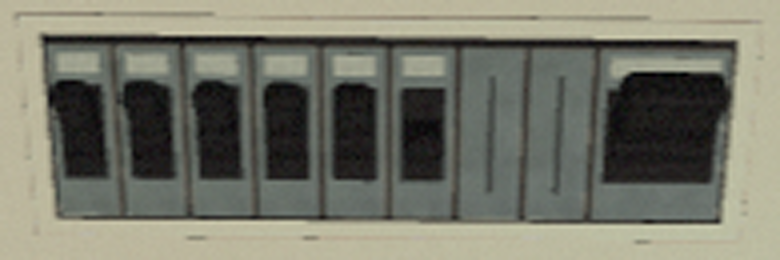

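Levers 1–5 and the main lean to the back (on), with the tops of breakers 1–5 at crop row ~85. Breaker 6 looks off, leaning forward. I take the board centre as (0.510, 0.1155) with yaw 11.9°. Each sweep with shut fingers covers two levers, so I start above and behind breakers 1 and 2.

Call:
drive_tool:
  increments:
    - {"delta_pos": [17, -19, 20], "turn": 0, "jaw": -1}
    - {"delta_pos": [17, -19, 20], "turn": 0, "jaw": -1}
    - {"delta_pos": [17, -19, 20], "turn": 0, "jaw": -1}
    - {"delta_pos": [18, -18, 20], "turn": 0, "jaw": -1}
    - {"delta_pos": [0, 0, 20], "turn": 0, "jaw": -1}
    - {"delta_pos": [0, 0, 20], "turn": 0, "jaw": -1}
    - {"delta_pos": [0, 0, 0], "turn": 0, "jaw": -1}
    - {"delta_pos": [0, 0, 0], "turn": 0, "jaw": -1}

```text
time: 2.73
tool_pos: [0.5316, 0.1887, 0.2931]
tcp_rot: [3.123, 0.332, -0.007]
wrist_force: [0.9, 0.5, 0.3]
width: 0.001
grip_force: 0.0
```

```bash
cat > b.py <<'E'
from h import *
def pose():
    s=bot.read_state(); a=np.radians(11.93); c,n=np.cos(a),np.sin(a)
    M=R.from_rotvec(s["tcp_rot"]).as_matrix(); x=M[:,0]
    d=s["tool_pos"][:2]-np.array([.510,.1155])
    tip=s["tool_pos"]+M[:,2]*.173
    e=tip[:2]-np.array([.510,.1155])
    print("t",round(s["time"],2),"tip board x,y mm",(1e3*np.array([c*e[0]+n*e[1],-n*e[0]+c*e[1]])).round(1),"tip above face",round((tip[2]-.072)*1e3,1),"yaw err deg",round(np.degrees(np.arctan2(x[1],x[0]))-11.93,2),"F",s["wrist_force"].round(1))
E
python3 - <<'E'
from b import *
pose()
p,k=look("side"); T=bot.read_state()
save("s2",cv2.resize(p[90:270,150:370],(733,600),interpolation=cv2.INTER_CUBIC))
import pickle
_,kw=pickle.load(open("w.pkl","rb"))
print("face corners",[ray(kw,u,v,.072)[:2].round(4).tolist() for u,v in((191.2,139.5),(363.7,140),(360,185),(194.5,184))])
E
```

```text
t 2.73 tip board x,y mm [35.5 67. ] tip above face 48.1 yaw err deg 0.21 F [0.9 0.5 0.3]
face corners [[0.515, 0.2052], [0.5519, 0.0357], [0.5066, 0.0254], [0.47, 0.1963]]
```

View pics/s2.png

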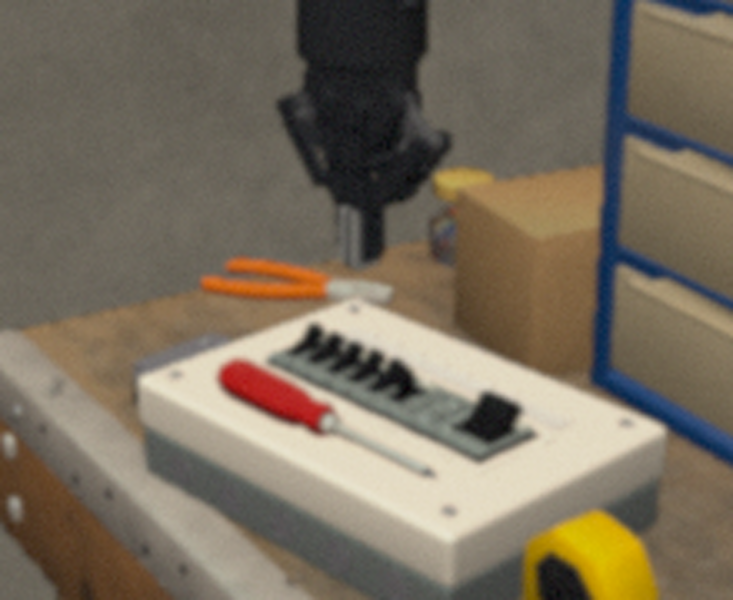

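The fingertip (355,262 in the crop) hangs above and behind the left end of the row, as computed. The face corners average (0.511, 0.1157), which agrees with the cover. Next I go down and sweep breakers 1 and 2.

Call:
drive_tool:
  increments:
    - {"delta_pos": [3, -3, 15], "turn": 0, "jaw": -1}
    - {"delta_pos": [0, 0, 15], "turn": 0, "jaw": -1}
    - {"delta_pos": [0, 0, 8], "turn": 0, "jaw": -1}
    - {"delta_pos": [0, 0, 4], "turn": 0, "jaw": -1}
    - {"delta_pos": [0, 0, 0], "turn": 0, "jaw": -1}
    - {"delta_pos": [0, 0, 0], "turn": 0, "jaw": -1}

```text
time: 3.28
tool_pos: [0.5351, 0.1933, 0.2536]
tcp_rot: [-3.124, -0.333, -0.002]
wrist_force: [0.0, 0.2, 0.3]
width: 0.001
grip_force: 0.0
```

```bash
python3 -c "
from b import *
pose()"
```

```text
t 3.28 tip board x,y mm [40.8 71. ] tip above face 8.6 yaw err deg 0.24 F [0.  0.2 0.3]
```

Call:
drive_tool:
  increments:
    - {"delta_pos": [-4, 0, 3], "turn": 0, "jaw": -1}
    - {"delta_pos": [-4, 0, 0], "turn": 0, "jaw": -1}
    - {"delta_pos": [-4, 0, 0], "turn": 0, "jaw": -1}
    - {"delta_pos": [-4, 0, 0], "turn": 0, "jaw": -1}
    - {"delta_pos": [-4, 0, 0], "turn": 0, "jaw": -1}
    - {"delta_pos": [-4, 0, 0], "turn": 0, "jaw": -1}
    - {"delta_pos": [-4, 0, 0], "turn": 0, "jaw": -1}
    - {"delta_pos": [0, 0, 0], "turn": 0, "jaw": -1}

```text
time: 3.95
tool_pos: [0.5085, 0.188, 0.252]
tcp_rot: [-3.122, -0.333, -0.009]
wrist_force: [0.7, 1.1, 1.3]
width: -0.004
grip_force: 0.8
```

Run:
```python
from b import *
pose()
p,k=look("side")
save("s3",cv2.resize(p[170:260,185:335],(800,480),interpolation=cv2.INTER_CUBIC))
```

```text
t 3.95 tip board x,y mm [14.5 71.4] tip above face 7.0 yaw err deg 0.26 F [0.7 1.1 1.3]
```

View pics/s3.png

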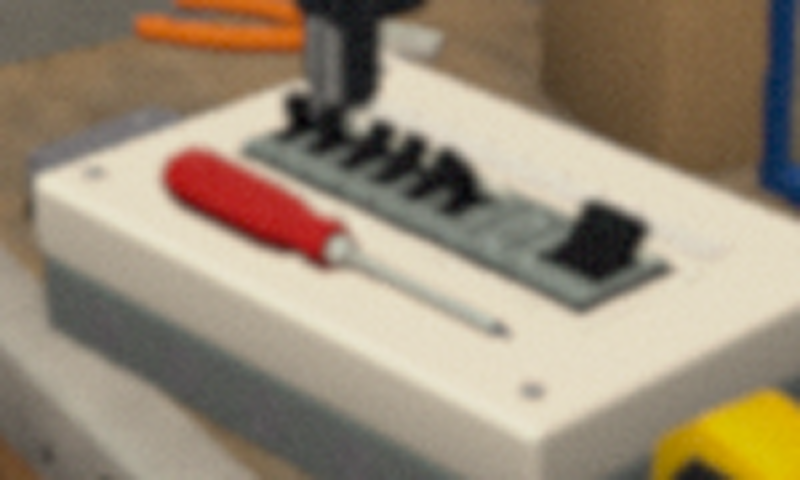

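The finger is against levers 1 and 2 (crop 295–345, 95–145), and they look about upright. I push a little further.

Call:
drive_tool:
  increments:
    - {"delta_pos": [-3, 0, 0], "turn": 0, "jaw": -1}
    - {"delta_pos": [-2, 0, 0], "turn": 0, "jaw": -1}
    - {"delta_pos": [0, 0, 0], "turn": 0, "jaw": -1}
    - {"delta_pos": [0, 0, 0], "turn": 0, "jaw": -1}

```text
time: 4.33
tool_pos: [0.5025, 0.1865, 0.2496]
tcp_rot: [3.124, 0.334, 0.001]
wrist_force: [2.6, 1.0, 1.7]
width: -0.001
grip_force: 1.6
```

Run:
```python
from b import *
pose()
p,k=look("side")
save("s4",cv2.resize(p[170:260,185:335],(800,480),interpolation=cv2.INTER_CUBIC))
```

```text
t 4.33 tip board x,y mm [ 7.4 71. ] tip above face 4.6 yaw err deg 0.27 F [2.6 1.  1.7]
```

View pics/s4.png

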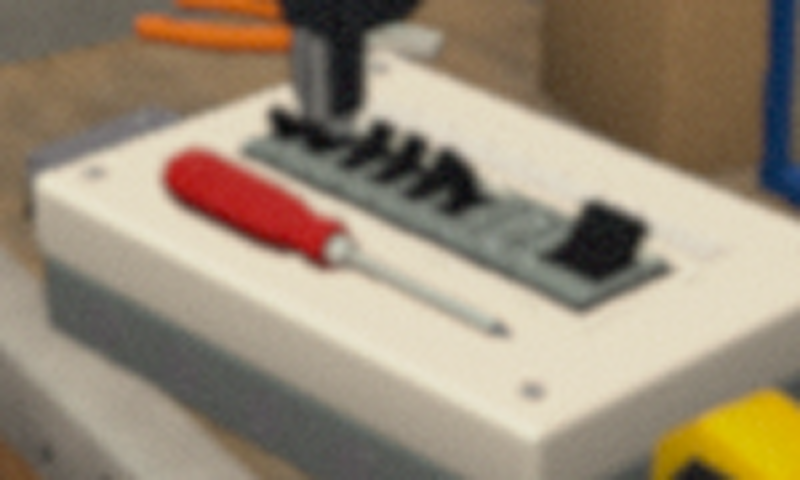

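Both levers 1 and 2 now lean forward (crop 270–330, 115–145), and the board has not moved. Next I back off, shift 36 mm to the right, and sweep 3 and 4.

Call:
drive_tool:
  increments:
    - {"delta_pos": [11, 0, 0], "turn": 0, "jaw": -1}
    - {"delta_pos": [11, 0, 0], "turn": 0, "jaw": -1}
    - {"delta_pos": [11, 0, 0], "turn": 0, "jaw": -1}
    - {"delta_pos": [0, 12, 0], "turn": 0, "jaw": -1}
    - {"delta_pos": [0, 12, 0], "turn": 0, "jaw": -1}
    - {"delta_pos": [0, 12, 0], "turn": 0, "jaw": -1}
    - {"delta_pos": [0, 0, 0], "turn": 0, "jaw": -1}
    - {"delta_pos": [0, 0, 0], "turn": 0, "jaw": -1}

```text
time: 5.05
tool_pos: [0.5422, 0.157, 0.2494]
tcp_rot: [-3.124, -0.33, 0.001]
wrist_force: [-0.4, 0.0, -0.4]
width: -0.005
grip_force: 0.0
```

```bash
python3 -c "
from b import *
pose()"
```

```text
t 5.05 tip board x,y mm [40. 34.] tip above face 4.4 yaw err deg 0.13 F [-0.4  0.  -0.4]
```

Call:
drive_tool:
  increments:
    - {"delta_pos": [-5, -1, 0], "turn": 0, "jaw": -1}
    - {"delta_pos": [-5, 0, 0], "turn": 0, "jaw": -1}
    - {"delta_pos": [-5, 0, 0], "turn": 0, "jaw": -1}
    - {"delta_pos": [-5, 0, 0], "turn": 0, "jaw": -1}
    - {"delta_pos": [-5, 0, 0], "turn": 0, "jaw": -1}
    - {"delta_pos": [-4, 0, 0], "turn": 0, "jaw": -1}
    - {"delta_pos": [-3, 0, 0], "turn": 0, "jaw": -1}
    - {"delta_pos": [0, 0, 0], "turn": 0, "jaw": -1}

```text
time: 5.72
tool_pos: [0.51, 0.1527, 0.2501]
tcp_rot: [-3.124, -0.335, 0.0]
wrist_force: [0.0, 1.4, 0.7]
width: -0.002
grip_force: 0.8
```

Call:
drive_tool:
  increments:
    - {"delta_pos": [0, 0, 0], "turn": 0, "jaw": -1}
    - {"delta_pos": [0, 0, 0], "turn": 0, "jaw": -1}

```text
time: 5.88
tool_pos: [0.5104, 0.1525, 0.2495]
tcp_rot: [3.123, 0.334, -0.001]
wrist_force: [0.9, 0.9, 1.3]
width: 0.001
grip_force: 0.8
```

```bash
python3 -c "
from b import *
pose()"
```

```text
t 5.88 tip board x,y mm [ 7.9 36.1] tip above face 4.5 yaw err deg 0.28 F [0.9 0.9 1.3]
```

Call:
drive_tool:
  increments:
    - {"delta_pos": [11, 0, 0], "turn": 0, "jaw": -1}
    - {"delta_pos": [11, 0, 0], "turn": 0, "jaw": -1}
    - {"delta_pos": [10, 0, 0], "turn": 0, "jaw": -1}
    - {"delta_pos": [0, 12, 0], "turn": 0, "jaw": -1}
    - {"delta_pos": [0, 12, 0], "turn": 0, "jaw": -1}
    - {"delta_pos": [0, 10, 0], "turn": 0, "jaw": -1}
    - {"delta_pos": [0, 0, 0], "turn": 0, "jaw": -1}
    - {"delta_pos": [0, 0, 0], "turn": 0, "jaw": -1}

```text
time: 6.55
tool_pos: [0.5492, 0.1249, 0.2494]
tcp_rot: [-3.124, -0.33, 0.001]
wrist_force: [0.2, 0.1, -0.4]
width: -0.002
grip_force: 0.0
```

```bash
python3 -c "
from b import *
pose()"
```

```text
t 6.55 tip board x,y mm [40.1  1.1] tip above face 4.4 yaw err deg 0.14 F [ 0.2  0.1 -0.4]
```

Call:
drive_tool:
  increments:
    - {"delta_pos": [-5, 0, 0], "turn": 0, "jaw": -1}
    - {"delta_pos": [-5, 0, 0], "turn": 0, "jaw": -1}
    - {"delta_pos": [-5, 0, 0], "turn": 0, "jaw": -1}
    - {"delta_pos": [-5, 0, 0], "turn": 0, "jaw": -1}
    - {"delta_pos": [-5, 0, 0], "turn": 0, "jaw": -1}
    - {"delta_pos": [-4, 0, 0], "turn": 0, "jaw": -1}
    - {"delta_pos": [-3, 0, 0], "turn": 0, "jaw": -1}
    - {"delta_pos": [0, 0, 0], "turn": 0, "jaw": -1}

```text
time: 7.22
tool_pos: [0.5174, 0.1194, 0.2499]
tcp_rot: [-3.124, -0.334, -0.001]
wrist_force: [1.4, 1.5, 1.6]
width: 0.002
grip_force: 1.0
```

Call:
drive_tool:
  increments:
    - {"delta_pos": [0, 0, 0], "turn": 0, "jaw": -1}
    - {"delta_pos": [0, 0, 0], "turn": 0, "jaw": -1}
    - {"delta_pos": [11, 0, 0], "turn": 0, "jaw": -1}
    - {"delta_pos": [11, 0, 0], "turn": 0, "jaw": -1}
    - {"delta_pos": [12, 0, 0], "turn": 0, "jaw": -1}
    - {"delta_pos": [0, 0, -10], "turn": 0, "jaw": -1}
    - {"delta_pos": [0, 0, -20], "turn": 0, "jaw": -1}
    - {"delta_pos": [0, 0, -10], "turn": 0, "jaw": -1}

```text
time: 7.88
tool_pos: [0.5522, 0.1266, 0.2911]
tcp_rot: [3.124, 0.334, 0.0]
wrist_force: [0.4, -0.5, -0.2]
width: 0.001
grip_force: 0.0
```

Run:
```python
from b import *
pose()
p,k=look("side"); q,_=look("top")
a=cv2.resize(p[170:260,185:335],(800,480),interpolation=cv2.INTER_CUBIC)
save("s5",a)
```

```text
t 7.88 tip board x,y mm [43.6  2.1] tip above face 46.1 yaw err deg 0.26 F [ 0.4 -0.5 -0.2]
```

View pics/s5.png

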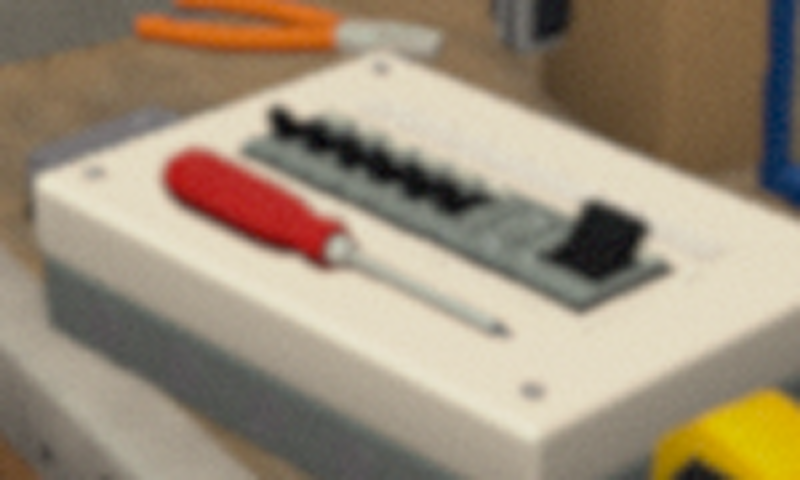

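All six breakers lie forward (a line at crop 270–480, 115–205). The main (600,240) still leans back. Now the main switch.

Call:
drive_tool:
  increments:
    - {"delta_pos": [0, 18, 0], "turn": 0, "jaw": -1}
    - {"delta_pos": [0, 18, 0], "turn": 0, "jaw": -1}
    - {"delta_pos": [0, 18, 0], "turn": 0, "jaw": -1}
    - {"delta_pos": [0, 18, 10], "turn": 0, "jaw": -1}
    - {"delta_pos": [0, 0, 20], "turn": 0, "jaw": -1}
    - {"delta_pos": [0, 0, 10], "turn": 0, "jaw": -1}
    - {"delta_pos": [0, 0, 0], "turn": 0, "jaw": -1}
    - {"delta_pos": [0, 0, 0], "turn": 0, "jaw": -1}

```text
time: 8.65
tool_pos: [0.5656, 0.0563, 0.2484]
tcp_rot: [-3.123, -0.334, 0.005]
wrist_force: [-0.1, 0.4, 1.0]
width: -0.006
grip_force: 0.0
```

```bash
python3 -c "
from b import *
pose()"
```

```text
t 8.65 tip board x,y mm [ 41.6 -69.3] tip above face 3.4 yaw err deg 0.27 F [-0.1  0.4  1. ]
```

Call:
drive_tool:
  increments:
    - {"delta_pos": [-5, 0, -2], "turn": 0, "jaw": -1}
    - {"delta_pos": [-5, 0, 0], "turn": 0, "jaw": -1}
    - {"delta_pos": [-5, 0, 0], "turn": 0, "jaw": -1}
    - {"delta_pos": [-5, 0, 0], "turn": 0, "jaw": -1}
    - {"delta_pos": [-5, 0, 0], "turn": 0, "jaw": -1}
    - {"delta_pos": [-4, 0, 0], "turn": 0, "jaw": -1}
    - {"delta_pos": [-3, 0, 0], "turn": 0, "jaw": -1}
    - {"delta_pos": [0, 0, 0], "turn": 0, "jaw": -1}

```text
time: 9.32
tool_pos: [0.5338, 0.0492, 0.2514]
tcp_rot: [3.124, 0.334, -0.003]
wrist_force: [0.8, -0.0, -0.1]
width: 0.007
grip_force: 0.0
```

Call:
drive_tool:
  increments:
    - {"delta_pos": [0, 0, 0], "turn": 0, "jaw": -1}
    - {"delta_pos": [0, 0, 0], "turn": 0, "jaw": -1}
    - {"delta_pos": [11, 0, 0], "turn": 0, "jaw": -1}
    - {"delta_pos": [11, 0, 0], "turn": 0, "jaw": -1}
    - {"delta_pos": [12, 0, 0], "turn": 0, "jaw": -1}
    - {"delta_pos": [0, 0, -20], "turn": 0, "jaw": -1}
    - {"delta_pos": [0, 0, -30], "turn": 0, "jaw": -1}
    - {"delta_pos": [0, 0, -30], "turn": 0, "jaw": -1}

```text
time: 9.98
tool_pos: [0.5693, 0.0568, 0.3311]
tcp_rot: [-3.124, -0.334, 0.005]
wrist_force: [1.4, -0.5, -0.6]
width: 0.006
grip_force: 0.0
```

Call:
drive_tool:
  increments:
    - {"delta_pos": [0, 0, -40], "turn": 0, "jaw": -1}
    - {"delta_pos": [-20, -25, -30], "turn": 0, "jaw": -1}
    - {"delta_pos": [-20, -25, 0], "turn": 0, "jaw": -1}
    - {"delta_pos": [-20, -20, 0], "turn": 0, "jaw": -1}
    - {"delta_pos": [0, 0, 0], "turn": 0, "jaw": -1}
    - {"delta_pos": [0, 0, 0], "turn": 0, "jaw": -1}

```text
time: 10.48
tool_pos: [0.4964, 0.1122, 0.4007]
tcp_rot: [3.123, 0.337, 0.002]
wrist_force: [0.2, 0.7, 0.6]
width: -0.001
grip_force: 0.0
```

Run:
```python
from b import *
pose()
p,k=look("wrist"); s,_=look("side")
u=[proj(k,[.510,.1155,.072]).round(0)]; print(u)
a=cv2.resize(p[60:270,120:470],(700,300),interpolation=cv2.INTER_CUBIC)
b=cv2.resize(s[170:260,185:335],(500,300),interpolation=cv2.INTER_CUBIC)
save("f",np.vstack([a,np.pad(b,((0,0),(0,200),(0,0)))]))
```

```text
t 10.48 tip board x,y mm [-13.8  -0.4] tip above face 155.7 yaw err deg 0.38 F [0.2 0.7 0.6]
[array([280., 182.])]
```

View pics/f.png

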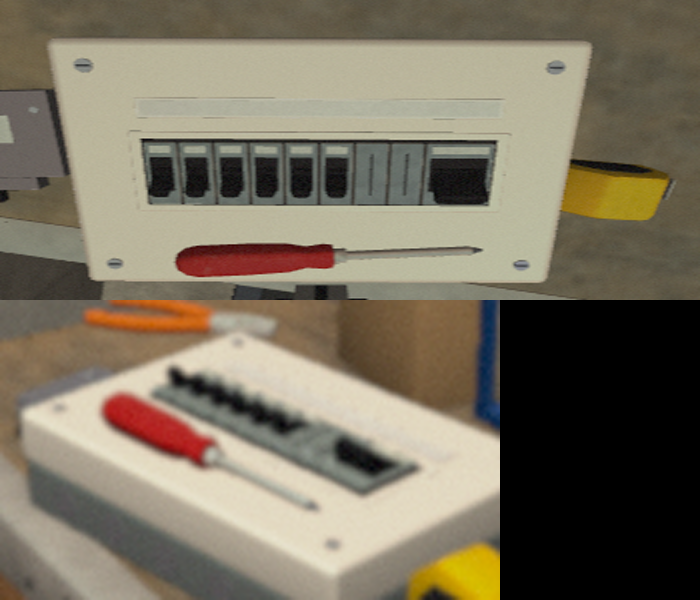

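All seven levers lean forward: the breakers at crop (150–350, 160–195) and the main at (460,182). The board, screwdriver and measure have not moved, and the gripper is clear. I'm handing the job in.

```bash
python3 -c "
from workcell import bot
print(bot.finish_job())"
```

```text
the job is handed in; nothing more can be done
None
```

All six breakers are off, and the main switch was then flicked off last; the final pictures show the board and the tools round it where they were, and the job is handed in (no verdict came back).

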